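# Proof-load a fired test tile to the third click

### The job

Slide the blue glazed test tile up out of its slot in the wooden rack, lower it upright into the groove of the proof tester so that it stands there in front of the two steel uprights, and let go of it. Then press the tester's spring-return lever down past the first two clicks to the third, no further, and keep it pressed there: the program finishes while the robot is still holding the lever down, with the tile under load. Leave the other two tiles where they stand in the rack.

Things in the scene. Friction and masses are not known exactly. Their poses are not given: they have to be found in the camera images.
- rack: Fixed wooden rack, 112 x 176 mm, 42 mm high. Origin: centre of its underside, on the bench. Three slots, open at the top, at its own y = -48, 0, +48 mm, each 10 mm wide along y; slot floor 12 mm, tops of the teeth 42 mm above the bench. Tiles stand in them with their faces looking along the rack's y.
- tile_blue: Fired tile with blue glaze and a bare clay foot: 7 mm thick (its own x), 80 mm wide (its y), 90 mm tall (its z), about 0.1 kg. Origin: centre of its lower edge. Stands upright in one of the rack's slots (which one varies), its top 102 mm above the bench. Front and back are alike.
- tile_white: Tile of the same size, white glaze, in another slot; stays there.
- tile_green: Tile of the same size, green glaze, in another slot; stays there.
- tester: Bench proof tester, blue parts on a grey base 150 x 104 mm, screwed down. Origin: on the bench under the middle of a seated tile; its +x points from the lever's grip to the tile, its y runs along the groove. Lever pivot at x = -62 mm, 85 mm up, between cheeks (x -76 to -48 mm) that rise to 99 mm. A sprung loading nose 45 mm up points at the tile, its tip at x = -14.5 mm at rest.
- seat (a point): Middle of the groove's floor, 12 mm above the bench, axes as the tester. Groove 92 mm long in y. Front lip face at x = -8.5 mm, flaring outward above 22 mm to about 29 mm over the bench; behind, two round steel uprights at y = -32 and 32 mm, 70 mm high, faces at x = +3.5 mm. A tile fits upright, faces along x, with its middle at x = -5 to 0 mm; aim at -2 mm.
- lever (a joint): Lever angle, rad: 0 at rest (it springs back here when let go), grows as the grip is pressed down. Clicks (valleys between ridges) at 0.2, 0.4, 0.6; hard stop at 0.78. A spring ball makes the force rise before each click and drop at it. Pressing takes about 5 N at first, up to 15 N just before the third click with a tile seated, 8 to 13 N in it. From 0.54 to 0.67 it stands in the third click.
- lever_grip (a point): Centre of the lever's black cross grip, a bar 18 mm in diameter, 70 mm long along the tester's y, 105 mm from the pivot towards the tester's -x. At rest 116 mm above the bench (lever 0.3 rad above level), at the third click 54 mm (0.3 rad below level); it moves straight down but for 5 mm sideways. Press from above with closed fingers. Tall shelving stands close behind (+x).
- nose (a joint): How far the sprung loading nose is pushed back into its push rod, m: 0 when it touches nothing, about 0.013 at the third click with a tile seated (0.8 N per mm). The lever drives the rod 40 mm per rad towards the tile.

How it is judged (in metres and radians):
On the way, in this order (a step that is already met when the one before it is completed fails the run):
1. the blue tile has been slid up clear of the rack, held by the fingers (z of tile_blue in the frame of rack above 0.044 m and contact force between the fingers and tile_blue above 0.5 N), for 0.1 s.
2. the blue tile has been lowered into the groove, still held (horizontal distance between tile_blue and seat below 0.014 m and z of tile_blue in the frame of seat below 0.007 m and angle between the x axis of tile_blue and the x axis of tester, either way round below 0.3 rad and contact force between the fingers and tile_blue above 0.5 N), for 0.05 s.
3. the blue tile stands in the groove, let go, the lever still at rest (horizontal distance between tile_blue and seat below 0.014 m and z of tile_blue in the frame of seat below 0.005 m and angle between tile_blue's own z axis and vertical below 0.35 rad and contact force between the fingers and tile_blue below 0.1 N and value of joint lever below 0.1 rad), for 0.2 s.
4. the lever is pressed to the third click (value of joint lever between 0.53 and 0.68 rad and value of joint nose above 0.008 m), for 0.2 s.
At the end, for the whole second after the job is handed in: Fingers hold the lever at 0.53 to 0.68 rad with over 2 N, nose pushed in over 8 mm; the blue tile, untouched, stands in the groove (6 mm high, 12 mm of its middle, 0.15 rad upright and in line) and at rest; white and green tiles within 15 mm of their start (all of step 4 and contact force between the fingers and tester above 2 N and contact force between each of the arm, the fingers and tile_blue below 0.1 N and horizontal distance between tile_blue and seat below 0.012 m and z of tile_blue in the frame of seat below 0.006 m and angle between tile_blue's own z axis and vertical below 0.15 rad and angle between the x axis of tile_blue and the x axis of tester, either way round below 0.15 rad and linear speed of tile_blue below 0.02 m/s and distance of each of tile_white, tile_green from where it was at the start of the episode below 0.015 m); the arm keeps its last pose, push and grip.
It fails at once if the lever is pressed past the third click (value of joint lever above 0.71 rad).
It fails at once if another tile is pulled up or knocked over (distance of any of tile_white, tile_green from where it was at the start of the episode above 0.03 m).
It also fails if it takes over 67 s, if anything falls off the work surface, if the arm or the gripper's body presses on something with over 40 N, if the wrist force passes 120 N, or if a joint passes its speed limit or range.

### The arm

A 6-joint arm with a two-finger parallel gripper is mounted at the origin on the work surface; the furniture and walls round the work are solid. World frame = base frame: x ahead of the robot, y to its left, z up, the work surface at z = 0. Lengths are in mm, angles in rad, forces in N, time in s.
With the tool pointing down it reaches from about 375 to 925 mm from the base axis. Payload 5.7 kg.
Tool frame: the origin (TCP) lies at the very end of the fingers, on their centre line; the grasp point (between the pads) lies 19 mm behind it; z points along the fingers, y is the line along which they close (so a half turn about z gives the same grasp; the last joint's range is limited). The gripper opens to 85 mm and grips with 20 to 120 N. Pads are 22 mm wide; open, the fingers measure 114 mm over their backs; the gripper's body (76 mm by 85 mm) begins 54 mm behind the grasp point. The pads swing forward as they close: fully open they stand 13 mm farther back than shut.
Start: joints at [1, 0.359, 1.51, -0, 1.272, -0.115], TCP at [264.095, 538.714, 198.767] pointing down, gripper open.
Joint ranges: [-2.97, 2.97], [-1.01, 2.36], [0.21, 2.38], [-0.96, 4.11], [0.2, 2.71], [-2.98, 2.98]. Speed limits (rad/s): [2.39, 2.39, 3.14, 3.14, 3.14, 3.14].

### API

Orientations are given as a 3x3 rotation matrix whose columns are the frame's x, y, z axes.
In Python, from rig import arm, read_camera, sign_off gives the robot as it stands. The module is installed in compiled form; this text tells all that it offers.
- The arm moves only by the tool servo_tool, never from a script. Its arguments are lists of equal length, an entry for each row: "fingers": the closure, from 0 (fully open) to 1 (shut); "xyz": the shift along the tool's x, y, z in normalised numbers (1 is 1 m), a list of three; "dr": the turn, a rotation vector about the tool's x, y, z in fractions of the full range, 1 being 2 rad, a list of three. A call has 1 to 8 rows; each row is the pose to reach, as a shift and turn from the pose commanded when the call began, along the tool's axes at that moment; what a row does not reach only later rows make up. A row lasts 1/10 s, in which the tool goes at most 50 mm and 8.59 degrees, less where a joint would pass 70% of its speed; a pose out of reach is approached as far as the arm can. A call with a gripper value outside its range is refused whole. The fingers move at their own pace and stop on an object; the grip force is fixed at half the most. Time passes only in rows, so rows that repeat a pose let the fingers close. It gives the time, the measured TCP pose, the force, the opening and the grip force at its end, in the units of the state.
- arm.get_obs(): the state, without advancing time (a new reading comes with each control period).
- read_camera(name): name is "scene" or "top" or "wrist"; returns a dict with "image" (420x560x3 uint8, red, green, blue), "range_z" (420x560 float32, mm along the optical axis (not along the pixel's ray), 0 where there is no reading), "mtx" (3x3 intrinsics, pixels), "k1" (the pictures are not rectified: a ray, as slopes to the right and down, at radius r is drawn at 1 + k1 r^2 times it, then the intrinsics apply), "R" (3x3) and "t" (3): a world point X has camera coordinates R X + t. Camera axes: x right, y down, z forward; pixel columns grow to the right and rows downward; lengths in mm; the calibration is good to about 2 mm. A picture is of the moment at which its call begins.
- sign_off(): hands the job in; it is judged then, once.
The state is a dict: "time": time; "q": joint angles; "joint_velocities": joint speeds; "joint_efforts": joint torques, N m; "tool_pos": TCP position; "eef_rot": TCP orientation; "force": force on the tool from outside, world axes, zero at the start; "ft_torque": the same for the moment, N m; "grip_width": opening from 0.0 (shut) to 1.0 (fully open); "gripper_force": force on a finger pad.
Only numpy, scipy, OpenCV 4.12 (cv2) and the standard library are available. Lean on these libraries where they do the work, as an engineer would, in place of code of your own. Each camera call takes 0.05 s, during which the arm holds its last target. There are 200 camera calls.

## Working session

There is one attempt and no reset: what is moved stays moved. The work goes in short steps, Python scripts to look and compute and a tool call to move; the robot and the scene stay as the last step left them, time stands still between calls to the robot, and variables do not carry over. Pictures are saved under pics/ and viewed, at most 10 in all, crops included, and the job is handed in when it is done.

Besides the shell and the picture viewer there is one more tool, called after "Request:" as a command line: name --argument value ..., lists and objects as JSON in quotes. servo_tool: Moves the arm, as the interface text tells. Its arguments: {"type":"object","properties":{"fingers":{"type":"array"},"xyz":{"type":"array"},"dr":{"type":"array"}},"required":["fingers","xyz","dr"]}

```bash
mkdir -p pics
cat > h.py <<'E'
import numpy as np,cv2
from rig import arm,read_camera
def cloud(c):
    h,w=c["range_z"].shape
    u,v=np.meshgrid(np.arange(w),np.arange(h))
    K=np.array(c["mtx"]);D=np.array([c["k1"],0,0,0,0.])
    p=cv2.undistortPoints(np.stack([u,v],-1).reshape(-1,1,2).astype(np.float64),K,D).reshape(h,w,2)
    z=c["range_z"]
    X=np.dstack([p[...,0]*z,p[...,1]*z,z])
    W=(X-np.array(c["t"]))@np.array(c["R"])
    W[z==0]=np.nan
    return W
E
python3 - <<'E'
from h import *
ims=[]
for n in ["scene","top"]:
    c=read_camera(n); np.savez(n,**{k:np.array(v) for k,v in c.items()}); ims.append(c["image"])
    print(n,-np.array(c["R"]).T@c["t"])
    cv2.imwrite(f"pics/{n}.png",c["image"][...,::-1])
o=arm.get_obs();print(o["time"],o["tool_pos"],np.round(o["eef_rot"],3),o["force"])
E
```

```text
scene [ 212.52766031 -679.74514409  820.04346539]
top [ 405.08208973 -171.12384736 1265.83686005]
0.1 [263.76140651 538.16773211 198.03011564] [[-0.898  0.44  -0.001]
 [ 0.44   0.898 -0.001]
 [ 0.    -0.002 -1.   ]] [ 0.26087284 -0.15752184  0.58397286]
```

View pics/scene.png

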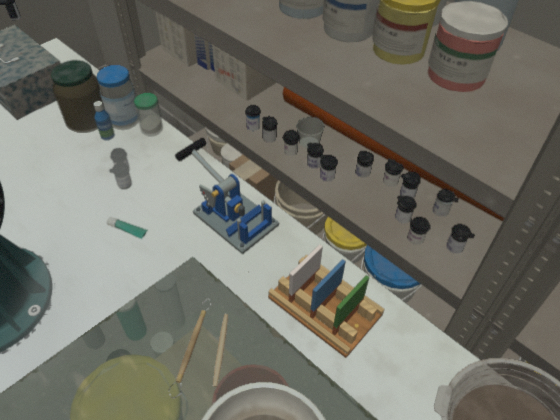

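View pics/top.png

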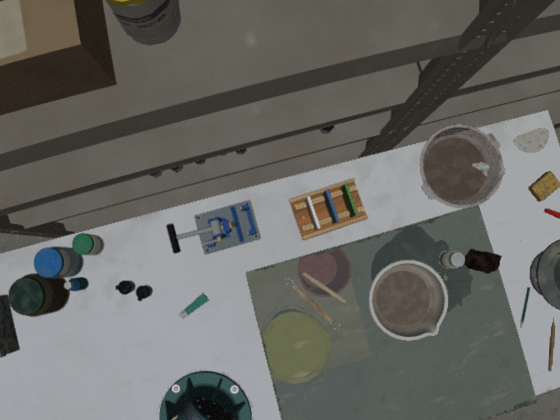

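The scene view shows the tester at about (235,212) with its grip at (190,150), and the rack at about (325,305). In the top view the blue tile is in the middle slot at (332,207), white is at (313,212) and green at (349,200). The tester is at (227,228) with its grip at (173,238).

```bash
cat > m.py <<'E'
from h import *
P=[];C=[];S=[]
for i,n in enumerate(["scene","top"]):
    c=dict(np.load(n+".npz")); W=cloud(c); hsv=cv2.cvtColor(c["image"],cv2.COLOR_RGB2HSV)
    roi=np.zeros(hsv.shape[:2],bool)
    if n=="top": roi[170:265,155:375]=1
    else: roi[130:355,165:390]=1
    ok=roi&np.isfinite(W[...,2])&(W[...,2]<200)&(W[...,2]>-10)
    P.append(W[ok]);C.append(hsv[ok]);S.append(np.full(ok.sum(),i))
P=np.vstack(P);C=np.vstack(C).astype(int);S=np.hstack(S)
h,s,v=C.T
def rect(p):
    (c,(a,b),an)=cv2.minAreaRect(p[:,:2].astype(np.float32)); return np.round(c,1),np.round([a,b],1),round(an,2)
blue=(h>100)&(h<125)&(s>110); green=(h>40)&(h<85)&(s>80)
white=(s<60)&(v>130)
wood=(h>5)&(h<25)&(s>70)
for i in (0,1):
  print("cam",i)
  k=S==i
  print("bench z",np.median(P[k&white&(abs(P[:,2])<10)][:,2]))
  q=P[k&wood&(P[:,2]>5)&(P[:,2]<60)]; print("wood",len(q),rect(q),np.percentile(q[:,2],[2,50,98]))
  # tile tops
  for nm,m in (("blue",blue),("green",green),("white",white)):
    q=P[k&m&(P[:,2]>60)&(P[:,2]<115)]
    if len(q)<5: print(nm,len(q));continue
    print(nm,len(q),np.round(q.min(0)),np.round(q.max(0)))
    t=q[q[:,2]>94]
    if len(t)>5: print("  top",len(t),rect(t),np.round(t.mean(0),1))
  q=P[k&(v<60)&(P[:,2]>85)&(P[:,2]<140)]; print("dark",len(q),rect(q) if len(q)>4 else'',q.mean(0))
  q=P[k&(P[:,2]>6)&(P[:,2]<18)&(s<110)&(h>85)]; print("base?",len(q),rect(q))
E
python3 m.py
```

```text
cam 0
bench z 0.1293357875242485
wood 4365 (array([ 548.8, -196.5]), array([480.3, 318.3]), 51.01) [ 9.15151683 22.4625583  44.41450247]
blue 405 [ 452. -328.   60.] [565. -24. 107.]
  top 161 (array([ 509.6, -174.1]), array([ 75. , 300.3]), 7.87) [ 514.5 -245.5  101.1]
green 481 [ 507. -374.   60.] [658. -46. 106.]
  top 230 (array([ 608.4, -221.2]), array([359.8,  57.9]), 64.91) [ 542.7 -358.4  101.3]
white 477 [ 415. -351.   61.] [584.  56. 115.]
  top 420 (array([ 485.5, -149. ]), array([ 87.8, 432.2]), 15.11) [ 490.8 -131.5  102. ]
dark 1200 (array([ 617.7, -119.1]), array([317.6, 446.3]), 13.14) [639.26919032 -53.18395556 107.21749999]
base? 471 (array([ 534.3, -149.6]), array([119. , 368.3]), 30.39)
cam 1
bench z 0.34518100781474015
wood 2180 (array([ 497.4, -215. ]), array([108.4, 377.8]), 18.91) [ 8.03323769 16.94842967 46.10759833]
blue 256 [ 453. -323.   60.] [566. -17. 108.]
  top 100 (array([ 496.1, -170.1]), array([ 75.3, 297.4]), 13.74) [ 514.7 -224.5  100.1]
green 200 [ 509. -371.   60.] [ 584. -340.  109.]
  top 119 (array([ 546.2, -355.8]), array([78.1,  8.4]), 18.31) [ 546.2 -355.2  102. ]
white 123 [ 462. -282.   88.] [552.  44. 110.]
  top 115 (array([ 507.9, -117.1]), array([ 75.5, 326.9]), 2.72) [ 512.4 -251.1  102.2]
dark 243 (array([ 559.4, -123.2]), array([201.2, 449.4]), 12.39) [476.40520013  -3.60132661 116.41955356]
base? 1502 (array([ 512.9, -148. ]), array([566.1, 242.9]), 89.51)
```

```bash
cat >> m.py <<'E'
print("=====")
x,y,z=P.T
def cl(m,eps=12):  # largest blob in plan
    q=P[m]; 
    if len(q)<5: return q
    g=np.zeros((500,700),np.uint8); ij=((q[:,:2]-[300,-450])).astype(int).clip(0,[499,699]); g[ij[:,0],ij[:,1]]=1
    n,l=cv2.connectedComponents(cv2.dilate(g,np.ones((eps,eps))))
    L=l[ij[:,0],ij[:,1]]; return q[L==np.bincount(L)[1:].argmax()+1]
def rp(nm,m):
    q=cl(m)
    if len(q)<5: print(nm,len(q));return
    c,(a,b),an=rect(q); d=q[:,:2]-q[:,:2].mean(0); e=np.linalg.svd(d,full_matrices=False)[2][0]
    print(nm,len(q),"rect",c,[a,b],an,"mean",np.round(q.mean(0),1),"pca deg",round(np.degrees(np.arctan2(e[1],e[0]))%180,1),"z",np.round(np.percentile(q[:,2],[2,50,98])))
for i in (0,1):
  k=S==i; R=k&(y<-215)&(x<640); T=k&(y>-210)&(y<120)&(x<600)&(x>380)
  rp("blue",R&blue&(z>94)&(z<110)); rp("bluebody",R&blue&(z>60)&(z<110));rp("green",R&green&(z>94)&(z<110)); rp("white",R&white&(z>94)&(z<110))
  rp("rack",R&wood&(z>4)&(z<50))
  rp("racktop",R&wood&(z>36)&(z<48))
  rp("grip",T&(v<70)&(z>105)&(z<140)&(y>0))
  rp("tblue",T&blue&(z>15)&(z<110))
  rp("base",T&(z>5)&(z<16)&(y<0))
  rp("upr",T&(z>62)&(z<75)&(y<-90))
  rp("all>5",T&(z>5)&(z<110))
E
python3 m.py | sed -n '/=====/,$p'
```

```text
=====
blue 121 rect [ 528.8 -313.9] [np.float64(76.7), np.float64(5.5)] 19.07 mean [ 528.5 -314.1  102.5] pca deg 19.1 z [ 95. 103. 106.]
bluebody 147 rect [ 528.7 -314. ] [np.float64(76.9), np.float64(5.5)] 19.07 mean [ 527.7 -314.7   97.8] pca deg 19.0 z [ 62. 103. 106.]
green 229 rect [ 544.5 -357.9] [np.float64(77.5), np.float64(8.0)] 18.66 mean [ 542.2 -359.8  101.3] pca deg 18.3 z [ 94. 102. 105.]
white 171 rect [ 513.7 -267.2] [np.float64(80.5), np.float64(8.3)] 18.93 mean [ 511.1 -268.2  101.8] pca deg 18.7 z [ 99. 102. 104.]
rack 4028 rect [ 529.  -313.5] [np.float64(110.2), np.float64(174.4)] 18.71 mean [ 519.8 -334.1   24.3] pca deg 122.8 z [ 9. 23. 44.]
racktop 590 rect [ 505.6 -321.5] [np.float64(32.2), np.float64(161.5)] 21.78 mean [ 505.2 -329.9   41.7] pca deg 109.1 z [36. 42. 45.]
grip 246 rect [449.1  60.3] [np.float64(70.4), np.float64(16.8)] 18.34 mean [448.7  58.8 121.8] pca deg 16.7 z [116. 122. 126.]
tblue 882 rect [478.5 -42.2] [np.float64(89.6), np.float64(91.7)] 15.49 mean [474.  -54.   42.9] pca deg 144.2 z [17. 34. 97.]
base 1133 rect [483.1 -57. ] [np.flo
[... 1097 characters left out ...]
mean [ 540.5 -339.7   42.4] pca deg 19.3 z [37. 42. 47.]
grip 198 rect [450.1  62.7] [np.float64(67.9), np.float64(15.9)] 14.6 mean [449.9  62.6 123.6] pca deg 16.0 z [118. 124. 129.]
tblue 310 rect [482.6 -48.1] [np.float64(89.5), np.float64(73.3)] 16.28 mean [484.9 -60.6  45.6] pca deg 180.0 z [19. 31. 99.]
base 1161 rect [ 494.9 -101.5] [np.float64(175.5), np.float64(208.6)] 2.25 mean [484.6 -69.8  11.6] pca deg 103.2 z [ 5. 12. 16.]
upr 32 rect [ 469.3 -116.2] [np.float64(9.2), np.float64(23.1)] 18.96 mean [ 469.2 -116.7   65.5] pca deg 104.1 z [63. 65. 70.]
all>5 2524 rect [492.1 -73. ] [np.float64(177.7), np.float64(260.6)] 4.04 mean [482.5 -54.2  31.3] pca deg 103.7 z [  6.  15. 103.]
```

```bash
cat >> h.py <<'E'
from scipy.spatial.transform import Rotation as Ro
def plan(p,deg):
    o=arm.get_obs(); R=np.array(o["eef_rot"]); a=np.radians(deg)
    y=np.array([np.cos(a),np.sin(a),0]); z=np.array([0,0,-1.]); T=np.c_[np.cross(y,z),y,z]
    print("t",round(o["time"],2),"pos",np.round(o["tool_pos"],1),"F",np.round(o["force"],1),"q",np.round(o["q"],2),"w",o["grip_width"])
    print("xyz",np.round(R.T@(np.array(p)-o["tool_pos"]),1).tolist(),"dr",np.round(Ro.from_matrix(R.T@T).as_rotvec(),3).tolist())
E
python3 - <<'E'
from h import *
plan([460,-40,330],-73)
c=read_camera("wrist");o=arm.get_obs();R=np.array(o["eef_rot"])
print(R.T@(-np.array(c["R"]).T@c["t"]-o["tool_pos"]), np.round(np.array(c["R"])@R,2))
E
```

```text
t 0.1 pos [263.8 538.2 198. ] F [ 0.3 -0.2  0.6] q [ 1.    0.36  1.51 -0.    1.27 -0.12] w 0.9976133936184999
xyz [-430.7, -433.0, -131.3] dr [-0.001, 0.002, 2.389]
[  65.86209128   -0.37990695 -174.89554877] [[-0.    1.   -0.  ]
 [-0.96 -0.   -0.26]
 [-0.26  0.    0.96]]
```

Run:
```python
from h import *
for n in ["scene","top"]:
    c=dict(np.load(n+".npz")); W=cloud(c).reshape(-1,3); W=W[np.isfinite(W[:,2])]
    for ya in range(-400,200,100):
        q=W[(W[:,1]>ya)&(W[:,1]<ya+100)&(W[:,2]>130)&(W[:,0]>330)]; print(n,ya,[ (a,np.round(np.percentile(r[:,0],1))) for a in range(130,1000,150) for r in [q[(q[:,2]>a)&(q[:,2]<a+150)]] if len(r)>20])
    q=W[(W[:,1]>120)&(W[:,1]<450)&(W[:,2]>60)&(W[:,0]>200)&(W[:,0]<560)]; print("jars",q[:,2].max() if len(q) else 0)
```

```text
scene -400 [(130, np.float64(682.0)), (280, np.float64(685.0))]
scene -300 [(130, np.float64(655.0)), (280, np.float64(660.0))]
scene -200 [(130, np.float64(628.0)), (280, np.float64(633.0))]
scene -100 [(130, np.float64(600.0)), (280, np.float64(605.0))]
scene 0 [(130, np.float64(572.0)), (280, np.float64(577.0))]
scene 100 [(130, np.float64(546.0)), (280, np.float64(549.0))]
jars 309.0443307369442
top -400 [(130, np.float64(682.0)), (280, np.float64(686.0)), (430, np.float64(673.0)), (580, np.float64(677.0))]
top -300 [(130, np.float64(654.0)), (280, np.float64(658.0)), (430, np.float64(647.0)), (580, np.float64(652.0))]
top -200 [(130, np.float64(628.0)), (280, np.float64(631.0)), (430, np.float64(620.0)), (580, np.float64(626.0))]
top -100 [(130, np.float64(601.0)), (280, np.float64(605.0)), (430, np.float64(593.0)), (580, np.float64(599.0)), (730, np.float64(695.0))]
top 0 [(130, np.float64(440.0)), (280, np.float64(578.0)), (430, np.float64(566.0)), (580, np.float64(572.0)), (730, np.float64(628.0))]
top 100 [(130, np.float64(545.0)), (280, np.float64(551.0)), (430, np.float64(540.0)), (580, np.float64(545.0)), (730, np.float64(616.0))]
jars 623.6493066270425
```

Units first: shifts go in shares of 1 m and turns go in shares of 2 rad. So -310 mm / 1000 = -0.31, -280 mm / 1000 = -0.28, 1.18 rad / 2 = 0.59.

Request:
servo_tool --fingers '[0,0,0,0,0,0,0,0]' --xyz '[[0,0,-0.05],[-0.05,-0.05,-0.1],[-0.1,-0.1,-0.11],[-0.15,-0.15,-0.11],[-0.2,-0.2,-0.11],[-0.25,-0.25,-0.11],[-0.28,-0.28,-0.11],[-0.31,-0.31,-0.11]]' --dr '[[0,0,0.07],[0,0,0.14],[0,0,0.215],[0,0,0.29],[0,0,0.365],[0,0,0.44],[0,0,0.515],[0,0,0.59]]'

```text
time: 0.95
tool_pos: [373.5, 217.1, 306.8]
eef_rot: [[0.071, 0.998, 0.0], [0.998, -0.071, -0.0], [0.0, 0.0, -1.0]]
force: [1.0, 0.5, 0.0]
grip_width: 1.0
gripper_force: 0.0
```

Run:
```python
from h import *
plan([485,-60,260],-72)
```

```text
t 0.95 pos [373.5 217.1 306.8] F [1.  0.5 0. ] q [ 0.37  0.02  1.68 -0.    1.45  0.44] w 0.9998646587778617
xyz [-268.5, 130.8, 46.9] dr [0.0, -0.0, 1.186]
```

Converted, -268 mm / 1000 = -0.268, 130 mm / 1000 = 0.13, 1.18 rad / 2 = 0.59.

Request:
servo_tool --fingers '[0,0,0,0,0,0,0,0]' --xyz '[[-0.04,0.02,0],[-0.08,0.04,0],[-0.12,0.06,0],[-0.16,0.08,0],[-0.2,0.1,0],[-0.24,0.12,0.02],[-0.268,0.13,0.04],[-0.268,0.13,0.047]]' --dr '[[0,0,0.075],[0,0,0.15],[0,0,0.225],[0,0,0.3],[0,0,0.375],[0,0,0.45],[0,0,0.525],[0,0,0.59]]'

```text
time: 1.75
tool_pos: [485.8, -60.4, 257.6]
eef_rot: [[0.95, 0.311, -0.003], [0.311, -0.95, -0.001], [-0.003, 0.0, -1.0]]
force: [0.7, 0.9, 0.3]
grip_width: 0.997
gripper_force: 0.0
```

Request:
servo_tool --fingers '[0,0,0]' --xyz '[[0,0,0],[0,0,0],[0,0,0]]' --dr '[[0,0,0],[0,0,0],[0,0,0]]'

```text
time: 2.05
tool_pos: [486.0, -56.4, 260.4]
eef_rot: [[0.946, 0.323, 0.001], [0.323, -0.946, -0.0], [0.001, 0.001, -1.0]]
force: [-0.3, -0.1, 0.2]
grip_width: 1.001
gripper_force: 0.0
```

Run:
```python
from h import *
c=read_camera("wrist");np.savez("w1",**{k:np.array(v) for k,v in c.items()});cv2.imwrite("pics/w1.png",c["image"][...,::-1])
plan([485,-60,260],-72)
```

```text
t 2.1 pos [486.1 -56.4 260.5] F [ 0.5 -0.7  0.6] q [-0.26  0.14  1.65  0.    1.35  0.99] w 1.0003572724658931
xyz [-2.2, 3.1, 0.5] dr [0.001, -0.001, 0.015]
```

View pics/w1.png

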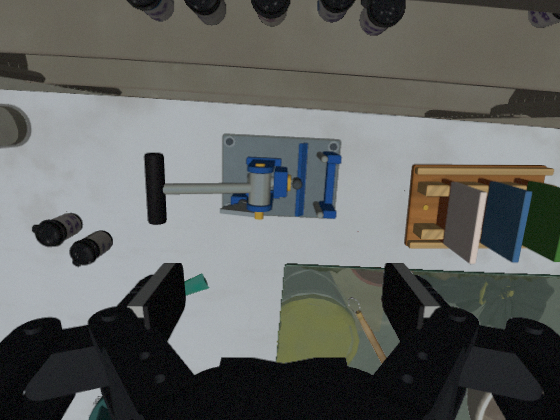

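The wrist view shows the tester base spanning (222–341, 134–218) and the lip bar at column 302. The uprights are near (325,157) and (325,212), and the grip is at (155,188).

Run:
```python
from h import *
c=dict(np.load("w1.npz"));W=cloud(c);hsv=cv2.cvtColor(c["image"],cv2.COLOR_RGB2HSV).astype(int);h,s,v=hsv.transpose(2,0,1)
def rp(nm,u0,u1,v0,v1,m,za,zb):
    k=np.zeros(h.shape,bool);k[v0:v1,u0:u1]=1
    k&=m&(W[...,2]>za)&(W[...,2]<zb);q=W[k]
    if len(q)<5: print(nm,len(q));return
    cc,(a,b),an=cv2.minAreaRect(q[:,:2].astype(np.float32)); d=q[:,:2]-q[:,:2].mean(0); e=np.linalg.svd(d,full_matrices=False)[2][0]
    print(nm,len(q),np.round(cc,1),round(a,1),round(b,1),round(an,1),"mean",np.round(q.mean(0),1),"pca",round(np.degrees(np.arctan2(e[1],e[0]))%180,1),"z",np.round(np.percentile(q[:,2],[2,50,98]),1))
blue=(h>100)&(h<125)&(s>110); A=np.ones_like(blue)
rp("base",215,348,128,225,A,5,16)
rp("lip",294,312,135,225,blue,18,40)
rp("lipall",294,312,135,225,blue,-5,80)
rp("up1",314,345,145,175,A,60,80)
rp("up2",314,345,195,222,A,60,80)
rp("bar?",314,345,140,222,blue,5,80)
rp("grip",140,170,145,230,v<70,100,140)
rp("blue",480,530,170,270,blue,96,110)
rp("bench",100,140,100,140,A,-20,20)
```

```text
base 4940 [483.9 -53.3] 104.7 150.7 15.9 mean [495.8 -49.   11.7] pca 94.7 z [ 9.2 11.7 13.7]
lip 557 [491.3 -78.9] 91.6 10.9 15.9 mean [493.4 -78.3  26.4] pca 16.0 z [20.8 27.  30.5]
lipall 573 [491.3 -78.9] 91.6 10.9 15.9 mean [493.2 -78.3  26.6] pca 16.0 z [20.5 27.  31. ]
up1 170 [530.2 -98.4] 10.0 23.3 17.8 mean [530.6 -99.   64.7] pca 104.4 z [60.7 63.9 70.3]
up2 155 [ 468.8 -116.2] 10.1 23.1 14.7 mean [ 469.4 -116.1   64.4] pca 103.7 z [61.2 63.6 69.8]
bar? 686 [ 500.5 -109.8] 73.8 17.1 17.2 mean [ 498.8 -111.6   41.1] pca 15.9 z [17.2 29.  64.9]
grip 1293 [451.   62.7] 69.6 15.9 16.2 mean [452.5  61.7 122.4] pca 16.0 z [114.9 123.2 125.6]
blue 684 [ 530.8 -311.1] 79.0 9.1 18.1 mean [ 531.7 -309.6  100.9] pca 18.9 z [ 96.3 101.4 103.3]
bench 1594 [486.7 164.3] 48.3 56.0 18.3 mean [ 4.870e+02  1.637e+02 -1.000e-01] pca 140.2 z [-1.7 -0.1  1.6]
```

Run:
```python
from h import *
plan([530,-312,170],-71.2)
```

```text
t 2.1 pos [486.1 -56.4 260.5] F [ 0.5 -0.7  0.6] q [-0.26  0.14  1.65  0.    1.35  0.99] w 1.0003572724658931
xyz [-41.1, 256.1, 90.7] dr [0.001, -0.001, 0.001]
```

Converted, 256 mm / 1000 = 0.256, 220 mm / 1000 = 0.22.

Request:
servo_tool --fingers '[0.65,0.65,0.65,0.65,0.65,0.65,0.65,0.65]' --xyz '[[-0.007,0.045,0.01],[-0.014,0.09,0.025],[-0.021,0.135,0.04],[-0.028,0.18,0.06],[-0.035,0.22,0.075],[-0.041,0.256,0.09],[-0.041,0.256,0.091],[-0.041,0.256,0.091]]' --dr '[[0,0,0],[0,0,0],[0,0,0],[0,0,0],[0,0,0],[0,0,0],[0,0,0],[0,0,0]]'

```text
time: 2.9
tool_pos: [528.9, -312.4, 168.6]
eef_rot: [[0.947, 0.32, -0.001], [0.32, -0.947, 0.001], [-0.0, -0.001, -1.0]]
force: [0.8, -0.5, 0.6]
grip_width: 0.353
gripper_force: 0.0
```

Request:
servo_tool --fingers '[0.65,0.65]' --xyz '[[0,0,0],[0,0,0]]' --dr '[[0,0,0],[0,0,0]]'

```text
time: 3.1
tool_pos: [529.3, -311.3, 169.8]
eef_rot: [[0.947, 0.322, 0.001], [0.322, -0.947, -0.001], [0.001, 0.001, -1.0]]
force: [-0.1, -0.2, 0.3]
grip_width: 0.348
gripper_force: 0.0
```

Run:
```python
from h import *
c=read_camera("wrist");np.savez("w2",**{k:np.array(v) for k,v in c.items()});cv2.imwrite("pics/w2.png",c["image"][...,::-1])
plan([530,-312,75],-71.2)
W=cloud(c);hsv=cv2.cvtColor(c["image"],cv2.COLOR_RGB2HSV).astype(int);h,s,v=hsv.transpose(2,0,1)
q=W[(h>100)&(h<125)&(s>110)&(W[...,2]>96)&(W[...,2]<108)&(abs(W[...,1]+312)<40)]
print(len(q),cv2.minAreaRect(q[:,:2].astype(np.float32)),q.mean(0))
```

```text
t 3.15 pos [ 529.3 -311.4  169.8] F [-0.7  0.5  0.3] q [-0.64  0.4   1.51  0.    1.22  0.6 ] w 0.3522070868211808
xyz [0.4, 0.7, 94.8] dr [0.001, -0.001, -0.0]
905 ((531.0283203125, -311.97430419921875), (79.68643951416016, 6.327690124511719), 18.618366241455078) [ 532.47383429 -311.37768497  101.96107799]
```

View pics/w2.png

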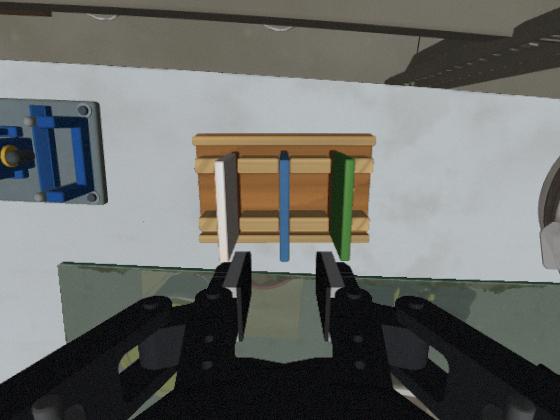

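The blue tile (column 284) sits midway between the fingers, at (531,-312). I'll descend and grip it.

Request:
servo_tool --fingers '[0.65,0.65,0.65,0.65,0.65,1,1,1]' --xyz '[[0.001,0.0005,0.03],[0.001,0.0005,0.055],[0.001,0.0005,0.075],[0.001,0.0005,0.095],[0.001,0.0005,0.095],[0.001,0.0005,0.095],[0.001,0.0005,0.095],[0.001,0.0005,0.095]]' --dr '[[0,0,0],[0,0,0],[0,0,0],[0,0,0],[0,0,0],[0,0,0],[0,0,0],[0,0,0]]'

```text
time: 3.95
tool_pos: [530.9, -313.3, 75.3]
eef_rot: [[0.947, 0.32, 0.002], [0.32, -0.947, -0.002], [0.001, 0.002, -1.0]]
force: [-0.6, -0.2, 1.1]
grip_width: -0.002
gripper_force: 0.0
```

Request:
servo_tool --fingers '[1,1,1,1]' --xyz '[[0,0,0],[0,0,0],[0,0,0],[0,0,0]]' --dr '[[0,0,0],[0,0,0],[0,0,0],[0,0,0]]'

```text
time: 4.35
tool_pos: [530.0, -312.8, 73.9]
eef_rot: [[0.947, 0.32, 0.0], [0.32, -0.947, -0.0], [0.0, 0.0, -1.0]]
force: [-0.5, -0.3, 1.0]
grip_width: 0.003
gripper_force: 0.0
```

Run:
```python
from h import *
c=read_camera("wrist");s=read_camera("scene")
a=c["image"];b=cv2.resize(s["image"][200:370,240:440],(560,476))
cv2.imwrite("pics/w3.png",cv2.resize(np.vstack([a,b]),(374,597))[...,::-1])
print(arm.get_obs())
```

```text
{'time': 4.45, 'q': array([-6.45330702e-01,  5.10869776e-01,  1.60449333e+00, -1.15691378e-04,
        1.02624752e+00,  5.99819587e-01]), 'joint_velocities': array([-5.09792956e-05,  3.38962863e-04,  1.07338964e-03,  1.84333328e-03,
        3.26978954e-04,  5.43180090e-04]), 'joint_efforts': array([ 3.34561875e-03, -5.75523698e+01, -2.28973657e+01, -3.91389449e-04,
        1.23909391e-03, -2.31684658e-05]), 'tool_pos': array([ 529.9742883 , -312.80456219,   73.77858979]), 'eef_rot': array([[ 9.47425064e-01,  3.19977722e-01, -7.38740441e-05],
       [ 3.19977717e-01, -9.47425066e-01, -6.82505495e-05],
       [-9.18287764e-05,  4.10242333e-05, -9.99999995e-01]]), 'force': array([-0.85727443, -0.12827111, -0.16933922]), 'ft_torque': array([-0.01368189, -0.00416099, -0.04188654]), 'gripper_force': 0.0, 'grip_width': 0.0007335947987427231}
```

View pics/w3.png

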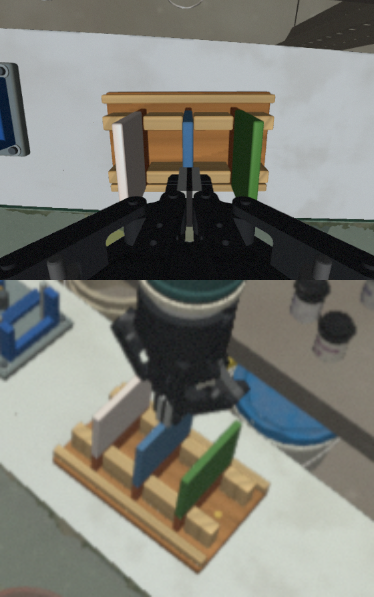

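Run:
```python
from h import *
c=read_camera("wrist");s=read_camera("scene")
a=cv2.resize(c["image"][140:320,190:370],(540,540));b=cv2.resize(s["image"][230:330,290:350],(324,540),interpolation=cv2.INTER_CUBIC)
cv2.imwrite("pics/w4.png",cv2.resize(np.hstack([a,b]),(800,500))[...,::-1])
W=cloud(c)
for v in range(150,350,12): print(v,[np.round(W[v,u]).tolist() for u in (268,284,300)])
```

```text
150 [[573.0, -288.0, 24.0], [577.0, -298.0, 23.0], [580.0, -308.0, 25.0]]
162 [[564.0, -290.0, 12.0], [569.0, -301.0, 22.0], [571.0, -312.0, 11.0]]
174 [[560.0, -293.0, 39.0], [569.0, -301.0, 78.0], [567.0, -312.0, 41.0]]
186 [[554.0, -295.0, 42.0], [567.0, -301.0, 101.0], [560.0, -314.0, 41.0]]
198 [[539.0, -298.0, 12.0], [562.0, -303.0, 103.0], [547.0, -321.0, 12.0]]
210 [[531.0, -301.0, 12.0], [557.0, -305.0, 101.0], [538.0, -324.0, 11.0]]
222 [[521.0, -304.0, 11.0], [552.0, -306.0, 103.0], [529.0, -327.0, 10.0]]
234 [[513.0, -307.0, 12.0], [546.0, -308.0, 102.0], [520.0, -330.0, 12.0]]
246 [[508.0, -309.0, 22.0], [540.0, -310.0, 103.0], [515.0, -331.0, 22.0]]
258 [[539.0, -304.0, 119.0], [541.0, -310.0, 118.0], [514.0, -331.0, 41.0]]
270 [[539.0, -304.0, 131.0], [541.0, -310.0, 131.0], [543.0, -316.0, 130.0]]
282 [[539.0, -304.0, 141.0], [541.0, -310.0, 141.0], [543.0, -315.0, 141.0]]
294 [[540.0, -305.0, 150.0], [538.0, -311.0, 143.0], [544.0, -314.0, 151.0]]
306 [[540.0, -305.0, 158.0], [533.0, -312.0, 143.0], [543.0, -314.0, 158.0]]
318 [[545.0, -304.0, 172.0], [529.0, -314.0, 144.0], [548.0, -312.0, 172.0]]
330 [[543.0, -305.0, 174.0], [524.0, -316.0, 143.0], [546.0, -312.0, 175.0]]
342 [[539.0, -306.0, 174.0], [424.0, -350.0, 7.0], [543.0, -314.0, 175.0]]
```

View pics/w4.png

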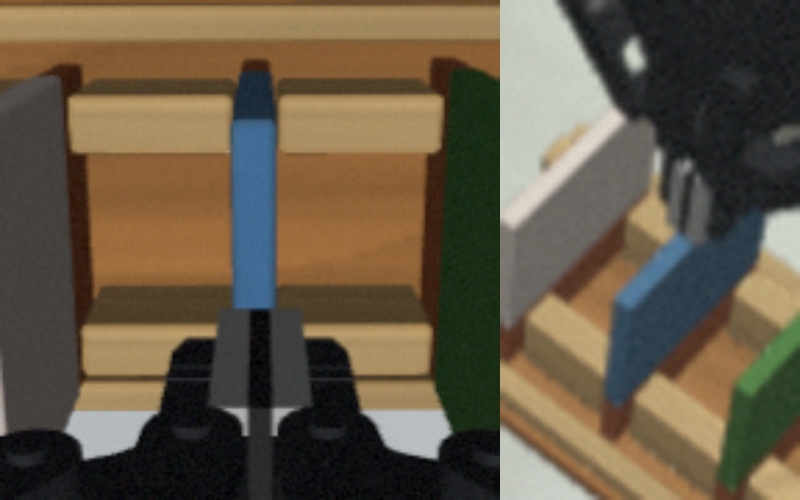

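Run:
```python
from h import *
for n,zt,u in (("w1",260,(150,160,170,178)),("w2",170,(232,238,244,322,328))):
    W=cloud(dict(np.load(n+".npz")))
    for uu in u: print(n,zt,uu,[(v,np.round(W[v,uu]).tolist()) for v in range(246,340,10)])
c=read_camera("wrist");o=arm.get_obs();R=np.array(o["eef_rot"])
print(R.T@(-np.array(c["R"]).T@c["t"]-o["tool_pos"]), np.round(np.array(c["R"])@R,2))
W=cloud(c); print([(v,[np.round(W[v,u]).tolist() for u in (272,276,280,284,288,292,296)]) for v in range(249,262,2)])
```

```text
w1 260 150 [(246, [331.0, 88.0, -1.0]), (256, [317.0, 85.0, 0.0]), (266, [302.0, 81.0, -0.0]), (276, [475.0, -4.0, 314.0]), (286, [481.0, -9.0, 330.0]), (296, [483.0, -11.0, 338.0]), (306, [481.0, -13.0, 341.0]), (316, [479.0, -14.0, 343.0]), (326, [476.0, -15.0, 343.0]), (336, [492.0, -21.0, 367.0])]
w1 260 160 [(246, [337.0, 74.0, 0.0]), (256, [321.0, 72.0, -2.0]), (266, [481.0, -7.0, 314.0]), (276, [482.0, -10.0, 322.0]), (286, [483.0, -12.0, 330.0]), (296, [480.0, -13.0, 332.0]), (306, [477.0, -15.0, 333.0]), (316, [475.0, -16.0, 335.0]), (326, [472.0, -17.0, 337.0]), (336, [493.0, -23.0, 367.0])]
w1 260 170 [(246, [341.0, 61.0, 0.0]), (256, [326.0, 58.0, -0.0]), (266, [482.0, -10.0, 313.0]), (276, [482.0, -13.0, 321.0]), (286, [479.0, -14.0, 323.0]), (296, [476.0, -15.0, 323.0]), (306, [472.0, -16.0, 324.0]), (316, [468.0, -17.0, 325.0]), (326, [464.0, -18.0, 325.0]), (336, [198.0, 27.0, 0.0])]
w1 260 178 [(246, [344.0, 51.0, -2.0]), (256, [331.0, 47.0, 1.0]), (266, [482.0, -13.0, 311.0]), (276, [479.0, -14.0, 313.0]), (286, [474.0, -15.0, 313.0]), (296, [472.0, -17.0, 316.0]), 
[... 2359 characters left out ...]
[539.0, -305.0, 115.0], [540.0, -307.0, 115.0], [541.0, -308.0, 116.0], [541.0, -310.0, 115.0], [542.0, -312.0, 115.0], [542.0, -313.0, 116.0], [543.0, -315.0, 115.0]]), (257, [[539.0, -305.0, 118.0], [540.0, -307.0, 118.0], [540.0, -308.0, 117.0], [541.0, -310.0, 118.0], [541.0, -312.0, 117.0], [542.0, -313.0, 118.0], [543.0, -315.0, 118.0]]), (259, [[539.0, -305.0, 119.0], [540.0, -307.0, 120.0], [541.0, -308.0, 120.0], [541.0, -310.0, 119.0], [542.0, -311.0, 120.0], [542.0, -313.0, 119.0], [543.0, -315.0, 120.0]]), (261, [[540.0, -305.0, 122.0], [540.0, -307.0, 122.0], [541.0, -308.0, 122.0], [541.0, -310.0, 122.0], [541.0, -312.0, 121.0], [542.0, -313.0, 121.0], [542.0, -315.0, 121.0]])]
```

The wrist camera and the scene view agree. With the fingers shut, their ends are at z≈110 although the state reports 74, so the real fingertip is about 36 mm short of the stated TCP. I'll correct for that: reopen to a narrow gap, go 33 mm lower and close again.

Request:
servo_tool --fingers '[0.65,0.65,0.65,0.65,0.65]' --xyz '[[0,0,0],[0,0,0],[0,0,0],[0,0,0],[0,0,0]]' --dr '[[0,0,0],[0,0,0],[0,0,0],[0,0,0],[0,0,0]]'

```text
time: 5.1
tool_pos: [530.0, -312.8, 73.8]
eef_rot: [[0.947, 0.32, -0.0], [0.32, -0.947, -0.0], [-0.0, 0.0, -1.0]]
force: [0.5, 0.2, 0.6]
grip_width: 0.347
gripper_force: 0.0
```

Converted, 33 mm / 1000 = 0.033, 22 mm / 1000 = 0.022.

Request:
servo_tool --fingers '[0.65,0.65,0.65,0.65,1,1,1,1]' --xyz '[[0,0,0.011],[0,0,0.022],[0,0,0.033],[0,0,0.033],[0,0,0.033],[0,0,0.033],[0,0,0.033],[0,0,0.033]]' --dr '[[0,0,0],[0,0,0],[0,0,0],[0,0,0],[0,0,0],[0,0,0],[0,0,0],[0,0,0]]'

```text
time: 5.9
tool_pos: [530.1, -312.9, 41.1]
eef_rot: [[0.947, 0.32, 0.0], [0.32, -0.947, -0.0], [0.0, 0.0, -1.0]]
force: [-0.3, -0.1, -2.0]
grip_width: 0.071
gripper_force: 59.4
```

Request:
servo_tool --fingers '[1,1,1]' --xyz '[[0,0,0],[0,0,0],[0,0,0]]' --dr '[[0,0,0],[0,0,0],[0,0,0]]'

```text
time: 6.2
tool_pos: [530.0, -312.8, 40.9]
eef_rot: [[0.947, 0.32, 0.0], [0.32, -0.947, -0.0], [0.0, 0.0, -1.0]]
force: [1.1, -0.4, -0.8]
grip_width: 0.071
gripper_force: 59.4
```

Converted, -110 mm / 1000 = -0.11, -100 mm / 1000 = -0.1.

Request:
servo_tool --fingers '[1,1,1,1,1,1,1,1]' --xyz '[[0,0,-0.01],[0,0,-0.025],[0,0,-0.04],[0,0,-0.06],[0,0,-0.08],[0,0,-0.1],[0,0,-0.11],[0,0,-0.11]]' --dr '[[0,0,0],[0,0,0],[0,0,0],[0,0,0],[0,0,0],[0,0,0],[0,0,0],[0,0,0]]'

```text
time: 7.0
tool_pos: [531.1, -313.6, 152.8]
eef_rot: [[0.947, 0.32, 0.003], [0.32, -0.947, -0.002], [0.002, 0.003, -1.0]]
force: [0.6, -0.6, -1.7]
grip_width: 0.069
gripper_force: 59.5
```

Run:
```python
from h import *
c=read_camera("wrist");s=read_camera("scene");t=read_camera("top")
np.savez("w5",**{k:np.array(v) for k,v in c.items()})
plan([495,-91,150],-73.9)
o=arm.get_obs();R=np.array(o["eef_rot"])
for n,c in (("w",c),("s",s),("t",t)):
    W=cloud(c);h,s_,v=cv2.cvtColor(c["image"],cv2.COLOR_RGB2HSV).astype(int).transpose(2,0,1)
    L=(W-o["tool_pos"])@R   # tool frame
    k=(h>100)&(h<125)&(s_>110)&(abs(L[...,0])<60)&(abs(L[...,1])<15)&(L[...,2]>-90)&(L[...,2]<80)
    q=L[k]; print(n,len(q),np.round(np.percentile(q,[1,50,99],axis=0),1).tolist() if len(q) else '')
```

```text
t 7.15 pos [ 529.3 -312.3  149.9] F [-0.   0.6 -2. ] q [-0.65  0.43  1.53 -0.    1.18  0.6 ] w 0.06772590500450518
xyz [38.3, -220.6, 0.2] dr [-0.001, 0.001, 0.045]
w 3431 [[-25.3, -10.8, -86.9], [14.9, 1.9, -64.2], [42.1, 9.6, -16.6]]
s 86 [[-39.8, -1.3, -64.8], [-24.6, 2.4, -62.8], [0.4, 5.4, -8.9]]
t 30 [[-36.3, -3.2, -64.9], [-31.0, -2.2, -44.0], [-22.6, 1.0, -9.7]]
```

Converted, -220.5 mm / 1000 = -0.2205, -220 mm / 1000 = -0.22, 0.045 rad / 2 = 0.0225.

Request:
servo_tool --fingers '[1,1,1,1,1,1,1,1]' --xyz '[[0.006,-0.035,0],[0.012,-0.07,0],[0.019,-0.11,0],[0.026,-0.15,0],[0.033,-0.19,0],[0.038,-0.212,0],[0.038,-0.22,0],[0.038,-0.2205,0]]' --dr '[[0,0,0],[0,0,0.005],[0,0,0.01],[0,0,0.015],[0,0,0.02],[0,0,0.0225],[0,0,0.0225],[0,0,0.0225]]'

```text
time: 7.95
tool_pos: [494.5, -90.8, 150.0]
eef_rot: [[0.96, 0.279, -0.002], [0.279, -0.96, 0.0], [-0.002, -0.001, -1.0]]
force: [0.5, 0.2, -1.3]
grip_width: 0.072
gripper_force: 59.5
```

Converted, 30 mm / 1000 = 0.03, 20 mm / 1000 = 0.02.

Request:
servo_tool --fingers '[1,1,1]' --xyz '[[0,0,0.02],[0,0,0.03],[0,0,0.03]]' --dr '[[0,0,0],[0,0,0],[0,0,0]]'

```text
time: 8.25
tool_pos: [494.1, -92.3, 119.1]
eef_rot: [[0.961, 0.276, -0.004], [0.276, -0.961, 0.001], [-0.003, -0.002, -1.0]]
force: [-0.2, -0.2, -0.0]
grip_width: 0.071
gripper_force: 59.4
```

Run:
```python
from h import *
c=read_camera("wrist");np.savez("w6",**{k:np.array(v) for k,v in c.items()});cv2.imwrite("pics/w6.png",c["image"][...,::-1])
plan([495,-91,41],-73.9)
```

```text
t 8.3 pos [494.8 -92.3 119.9] F [ 0.2  0.1 -0.6] q [-0.32  0.31  1.81 -0.    1.02  0.97] w 0.07584797693736721
xyz [0.8, -1.1, 78.9] dr [-0.001, 0.002, -0.001]
```

View pics/w6.png

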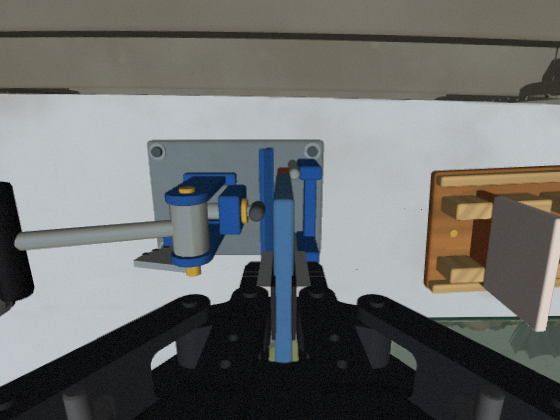

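The tile (column 284) hangs between the lip bar (col 266) and the far upright (310,168). I'll measure both gaps in this view.

Run:
```python
from h import *
c=dict(np.load("w6.npz"));W=cloud(c);h,s,v=cv2.cvtColor(c["image"],cv2.COLOR_RGB2HSV).astype(int).transpose(2,0,1)
a=np.radians(16.1);X=np.array([np.sin(a),-np.cos(a)]);Y=np.array([np.cos(a),np.sin(a)])
p=W[...,:2]-[495.6,-93.0];L=np.dstack([p@X,p@Y,W[...,2]])
b=(h>100)&(h<125)&(s>110)
def r(n,k): 
    q=L[k];print(n,len(q),np.round(np.percentile(q,[2,50,98],axis=0),1).tolist(), "slope",np.round(np.polyfit(q[:,1],q[:,0],1),3))
U,V=np.meshgrid(range(560),range(420))
r("tiletop",b&(L[...,2]>178)&(L[...,2]<188)&(abs(L[...,0])<20))
r("tileface",b&(L[...,2]>110)&(L[...,2]<178)&(abs(L[...,0])<20))
r("lip",b&(U>255)&(U<274)&(V<260)&(L[...,2]<40)&(L[...,2]>18))
r("upr",(U>285)&(U<325)&(V>150)&(V<190)&(L[...,2]>55)&(L[...,2]<80))
r("tileall",b&(L[...,2]>90)&(abs(L[...,0])<20)&(L[...,2]<200))
```

```text
tiletop 2960 [[-3.9, -26.4, 178.9], [-0.6, 11.6, 180.4], [2.8, 38.9, 181.6]] slope [ 0.001 -0.53 ]
tileface 408 [[-12.0, 6.1, 125.9], [-0.6, 39.6, 160.0], [13.4, 39.9, 177.5]] slope [-0.101  3.337]
lip 1293 [[-20.0, -39.8, 21.1], [-14.5, 7.3, 26.9], [-9.7, 44.3, 30.4]] slope [-3.0000e-03 -1.4541e+01]
upr 448 [[4.7, 27.0, 57.8], [15.7, 32.2, 63.8], [25.7, 36.4, 70.3]] slope [-0.138 19.806]
tileall 3461 [[-4.6, -26.2, 140.2], [-0.6, 13.5, 180.3], [3.2, 39.8, 188.9]] slope [ 0.    -0.544]
```

Converted, 76 mm / 1000 = 0.076, -1.5 mm / 1000 = -0.0015.

Request:
servo_tool --fingers '[1,1,1,1,1,1,1,1]' --xyz '[[0,-0.0015,0.02],[0,-0.0015,0.04],[0,-0.0015,0.052],[0,-0.0015,0.058],[0,-0.0015,0.064],[0,-0.0015,0.07],[0,-0.0015,0.074],[0,-0.0015,0.076]]' --dr '[[0,0,0],[0,0,0],[0,0,0],[0,0,0],[0,0,0],[0,0,0],[0,0,0],[0,0,0]]'

```text
time: 9.1
tool_pos: [495.1, -90.3, 44.6]
eef_rot: [[0.961, 0.277, 0.0], [0.277, -0.961, -0.0], [-0.0, 0.0, -1.0]]
force: [-0.5, 0.7, -0.9]
grip_width: 0.071
gripper_force: 59.5
```

Converted, 2 mm / 1000 = 0.002, 1 mm / 1000 = 0.001.

Request:
servo_tool --fingers '[1,1,1]' --xyz '[[0,0,0.001],[0,0,0.002],[0,0,0.002]]' --dr '[[0,0,0],[0,0,0],[0,0,0]]'

```text
time: 9.4
tool_pos: [495.1, -90.3, 42.8]
eef_rot: [[0.961, 0.277, 0.0], [0.277, -0.961, -0.0], [0.0, 0.0, -1.0]]
force: [-0.2, -0.6, -1.6]
grip_width: 0.068
gripper_force: 59.5
```

Converted, 1.5 mm / 1000 = 0.0015, 1 mm / 1000 = 0.001.

Request:
servo_tool --fingers '[1,1,1]' --xyz '[[0,0,0.001],[0,0,0.0015],[0,0,0.0015]]' --dr '[[0,0,0],[0,0,0],[0,0,0]]'

```text
time: 9.7
tool_pos: [495.0, -90.3, 41.3]
eef_rot: [[0.961, 0.277, -0.0], [0.277, -0.961, -0.0], [-0.0, 0.0, -1.0]]
force: [0.1, -0.5, -1.2]
grip_width: 0.064
gripper_force: 59.5
```

Run:
```python
from h import *
for n in("scene","wrist"):
  c=read_camera(n);W=cloud(c);h,s,v=cv2.cvtColor(c["image"],cv2.COLOR_RGB2HSV).astype(int).transpose(2,0,1)
  a=np.radians(16.1);X=np.array([np.sin(a),-np.cos(a)]);Y=np.array([np.cos(a),np.sin(a)])
  p=W[...,:2]-[495.6,-93.0];L=np.dstack([p@X,p@Y,W[...,2]])
  q=L[(h>100)&(h<125)&(s>110)&(abs(L[...,0])<12)&(L[...,2]>85)&(L[...,2]<120)&(abs(L[...,1])<45)]
  print(n,len(q),np.round(np.percentile(q,[2,50,98],axis=0),1).tolist())
plan([495,-91,41],-73.9)
```

```text
scene 51 [[-5.6, -40.9, 85.8], [-2.1, -27.5, 102.0], [2.1, -11.4, 105.5]]
wrist 3136 [[-5.7, -25.1, 91.5], [-2.4, 13.4, 102.6], [1.1, 41.0, 104.5]]
t 9.8 pos [495.  -90.3  41.3] F [ 0.1  0.2 -0.6] q [-0.32  0.43  1.88 -0.    0.83  0.97] w 0.06720150854415348
xyz [-0.2, 0.7, 0.3] dr [0.0, 0.0, -0.0]
```

Converted, 0.5 mm / 1000 = 0.0005.

Request:
servo_tool --fingers '[1,1,0.75,0.75,0.75,0.75,0.75]' --xyz '[[0,0,0.0005],[0,0,0.0005],[0,0,0.0005],[0,0,0.0005],[0,0,0.0005],[0,0,0.0005],[0,0,0.0005]]' --dr '[[0,0,0],[0,0,0],[0,0,0],[0,0,0],[0,0,0],[0,0,0],[0,0,0]]'

```text
time: 10.5
tool_pos: [495.1, -90.3, 40.8]
eef_rot: [[0.961, 0.277, 0.0], [0.277, -0.961, -0.0], [0.0, 0.0, -1.0]]
force: [-0.1, -0.4, -0.9]
grip_width: 0.244
gripper_force: 0.0
```

Converted, -115 mm / 1000 = -0.115, -105 mm / 1000 = -0.105.

Request:
servo_tool --fingers '[0.75,0.75,0.75,0.75,0.75,0.75,1,1]' --xyz '[[0,0,-0.01],[0,0,-0.025],[0,0,-0.045],[0,0,-0.075],[0,0,-0.105],[0,0,-0.115],[0,0,-0.115],[0,0,-0.115]]' --dr '[[0,0,0],[0,0,0],[0,0,0],[0,0,0],[0,0,0],[0,0,0],[0,0,0],[0,0,0]]'

```text
time: 11.3
tool_pos: [494.5, -90.1, 155.3]
eef_rot: [[0.961, 0.277, -0.001], [0.277, -0.961, 0.0], [-0.001, -0.0, -1.0]]
force: [1.1, -0.7, -0.7]
grip_width: 0.0
gripper_force: 0.0
```

Run:
```python
from h import *
a=np.radians(16.1);X=np.array([np.sin(a),-np.cos(a)]);Y=np.array([np.cos(a),np.sin(a)])
for n in("scene","wrist"):
  c=read_camera(n);W=cloud(c);h,s,v=cv2.cvtColor(c["image"],cv2.COLOR_RGB2HSV).astype(int).transpose(2,0,1)
  p=W[...,:2]-[495.6,-93.0];L=np.dstack([p@X,p@Y,W[...,2]])
  q=L[(h>100)&(h<125)&(s>110)&(abs(L[...,0])<15)&(L[...,2]>95)&(L[...,2]<120)&(abs(L[...,1])<45)]
  print(n,len(q),np.round(np.percentile(q,[2,50,98],axis=0),1).tolist(),np.polyfit(q[:,1],q[:,0],1))
  q=L[(v<70)&(abs(L[...,0]+162)<20)&(abs(L[...,1])<50)&(L[...,2]>105)&(L[...,2]<140)]
  print(" grip",len(q),np.round(np.percentile(q,[2,50,98],axis=0),1).tolist())
  if n=="wrist": cv2.imwrite("pics/w7.png",c["image"][...,::-1])
g=np.array([495.6,-93.0])-162.3*X; print("grip xy",g)
plan([g[0],g[1],160],-73.9)
```

```text
scene 97 [[-4.8, -39.8, 98.0], [-1.4, -11.0, 102.0], [2.0, 36.0, 104.4]] [ 0.00796688 -1.27212045]
 grip 244 [[-166.8, -36.1, 115.5], [-158.1, -3.2, 122.3], [-153.3, 30.8, 126.5]]
wrist 885 [[-6.0, -22.6, 100.6], [-3.0, 10.2, 102.0], [0.5, 40.0, 103.3]] [ 1.88941920e-03 -2.75584891e+00]
 grip 2933 [[-167.9, -32.3, 113.7], [-158.4, 3.7, 122.9], [-153.9, 34.1, 125.5]]
grip xy [450.59183177  62.93445672]
t 11.4 pos [493.8 -89.9 154.5] F [-0.6  0.  -0.7] q [-0.32  0.27  1.77 -0.    1.1   0.97] w 0.002114143962299016
xyz [0.8, -158.8, -5.3] dr [-0.001, 0.002, -0.0]
```

View pics/w7.png

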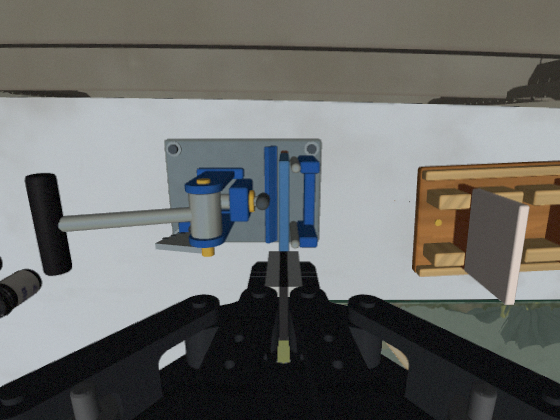

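The tile stands upright at x≈-2.5, clear of the fingers, and the lever is at rest. Next I'll check the small jars by the grip and go above it.

Run:
```python
from h import *
a=np.radians(16.1);X=np.array([np.sin(a),-np.cos(a)]);Y=np.array([np.cos(a),np.sin(a)])
for f in ("w1","scene","top"):
  c=dict(np.load(f+".npz"));W=cloud(c)
  p=W[...,:2]-[495.6,-93.0];L=np.dstack([p@X,p@Y,W[...,2]])
  k=(L[...,0]>-300)&(L[...,0]<-100)&(abs(L[...,1])<100)&(L[...,2]>20)&(L[...,2]<400)&((abs(L[...,0]+160)>15)|(abs(L[...,1])>40))&(abs(L[...,1])>12)
  q=L[k];print(f,len(q),np.round(np.percentile(q,[1,50,99],axis=0)).tolist() if len(q) else"")
```

```text
w1 552 [[-299.0, -100.0, 21.0], [-278.0, -90.0, 50.0], [-100.0, 12.0, 358.0]]
scene 99 [[-297.0, -99.0, 22.0], [-275.0, -94.0, 51.0], [-101.0, -30.0, 79.0]]
top 89 [[-298.0, -100.0, 21.0], [-282.0, -92.0, 51.0], [-101.0, -27.0, 82.0]]
```

Converted, -159.5 mm / 1000 = -0.1595, -100 mm / 1000 = -0.1.

Request:
servo_tool --fingers '[1,1,1,1,1,1,1]' --xyz '[[0,-0.03,-0.005],[0,-0.065,-0.005],[0.001,-0.1,-0.005],[0.001,-0.135,-0.005],[0.001,-0.155,-0.005],[0.001,-0.1595,-0.005],[0.001,-0.1595,-0.005]]' --dr '[[0,0,0],[0,0,0],[0,0,0],[0,0,0],[0,0,0],[0,0,0],[0,0,0]]'

```text
time: 12.1
tool_pos: [451.1, 63.5, 159.9]
eef_rot: [[0.96, 0.279, -0.002], [0.279, -0.96, -0.0], [-0.002, -0.0, -1.0]]
force: [0.0, 0.1, 0.5]
grip_width: 0.001
gripper_force: 0.0
```

Converted, 62 mm / 1000 = 0.062, 58 mm / 1000 = 0.058.

Request:
servo_tool --fingers '[1,1,1,1,1,1]' --xyz '[[0,0,0.025],[0,0,0.045],[0,0,0.058],[0,0,0.062],[0,0,0.062],[0,0,0.062]]' --dr '[[0,0,0],[0,0,0],[0,0,0],[0,0,0],[0,0,0],[0,0,0]]'

```text
time: 12.7
tool_pos: [452.5, 62.7, 99.1]
eef_rot: [[0.961, 0.276, 0.001], [0.276, -0.961, -0.0], [0.001, 0.0, -1.0]]
force: [-0.2, -0.3, 0.0]
grip_width: 0.003
gripper_force: 0.0
```

Run:
```python
from h import *
c=read_camera("wrist");cv2.imwrite("pics/w8.png",c["image"][...,::-1])
W=cloud(c);plan([450.6,62.9,90],-73.9)
o=arm.get_obs();L=(W-o["tool_pos"])@np.array(o["eef_rot"])
q=L[200:300,270:298].reshape(-1,3)
print([(v,np.round(W[v,284]).tolist()) for v in range(220,290,6)])
```

```text
t 12.75 pos [452.6  62.9  99.3] F [-0.1  0.2 -0.3] q [-0.01  0.28  1.93 -0.    0.93  1.28] w -0.0010692581082882892
xyz [-1.9, -0.6, 9.3] dr [0.001, -0.001, -0.001]
[(220, [474.0, 68.0, 124.0]), (226, [472.0, 67.0, 125.0]), (232, [469.0, 66.0, 125.0]), (238, [466.0, 66.0, 125.0]), (244, [463.0, 65.0, 125.0]), (250, [460.0, 64.0, 124.0]), (256, [463.0, 65.0, 140.0]), (262, [464.0, 65.0, 149.0]), (268, [464.0, 65.0, 154.0]), (274, [463.0, 65.0, 159.0]), (280, [463.0, 65.0, 164.0]), (286, [464.0, 65.0, 170.0])]
```

View pics/w8.png

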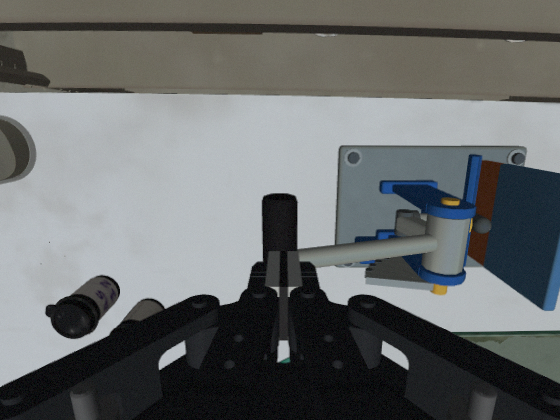

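The fingers are centred over the grip: column 284 against 280, with the ends about 12 mm above it. Now I'll press in small steps.

Converted, 12 mm / 1000 = 0.012, 9 mm / 1000 = 0.009.

Request:
servo_tool --fingers '[1,1,1,1]' --xyz '[[-0.001,-0.001,0.005],[-0.001,-0.001,0.009],[-0.001,-0.001,0.012],[-0.001,-0.001,0.012]]' --dr '[[0,0,0],[0,0,0],[0,0,0],[0,0,0]]'

```text
time: 13.15
tool_pos: [450.8, 65.2, 87.1]
eef_rot: [[0.961, 0.277, 0.001], [0.277, -0.961, 0.002], [0.001, -0.002, -1.0]]
force: [-2.3, 5.6, 8.4]
grip_width: -0.004
gripper_force: 4.2
```

Request:
servo_tool --fingers '[1,1,1,1]' --xyz '[[0,0,0.003],[0,0,0.006],[0,0,0.008],[0,0,0.008]]' --dr '[[0,0,0],[0,0,0],[0,0,0],[0,0,0]]'

```text
time: 13.55
tool_pos: [450.8, 64.5, 78.9]
eef_rot: [[0.961, 0.277, 0.001], [0.277, -0.961, 0.001], [0.001, -0.0, -1.0]]
force: [-0.8, 1.5, 3.3]
grip_width: -0.0
gripper_force: 1.9
```

Converted, 24 mm / 1000 = 0.024, 20 mm / 1000 = 0.02.

Request:
servo_tool --fingers '[1,1,1,1,1,1]' --xyz '[[0,0,0.005],[0,0,0.01],[0,0,0.015],[0,0,0.02],[0,0,0.024],[0,0,0.024]]' --dr '[[0,0,0],[0,0,0],[0,0,0],[0,0,0],[0,0,0],[0,0,0]]'

```text
time: 14.15
tool_pos: [450.8, 64.4, 54.7]
eef_rot: [[0.961, 0.277, 0.0], [0.277, -0.961, 0.001], [0.001, -0.0, -1.0]]
force: [-1.1, 3.8, 5.7]
grip_width: -0.002
gripper_force: 3.3
```

```bash
cat > lev.py <<'E'
from h import *
a=np.radians(16.1);X=np.array([np.sin(a),-np.cos(a)]);Y=np.array([np.cos(a),np.sin(a)])
c=read_camera("wrist");W=cloud(c);h,s,v=cv2.cvtColor(c["image"],cv2.COLOR_RGB2HSV).astype(int).transpose(2,0,1)
p=W[...,:2]-[495.6,-93.0];L=np.dstack([p@X,p@Y,W[...,2]])
q=L[(v<80)&(abs(L[...,0]+163)<12)&(L[...,1]>17)&(L[...,1]<33)&(L[...,2]>30)&(L[...,2]<135)]
z=np.percentile(q[:,2],95)-9;xc=(np.percentile(q[:,0],2)+np.percentile(q[:,0],98))/2
print("grip z",round(z,1),"x",round(xc,1),"angle",0.3-np.arcsin((z-85)/105))
q=L[(h>100)&(h<125)&(s>110)&(abs(L[...,0])<15)&(L[...,2]>97)&(L[...,2]<110)&(abs(L[...,1])<45)]
print("tile top",len(q),np.round(np.percentile(q,[2,50,98],axis=0),1).tolist())
plan([450.6,62.9,27],-73.9)
E
python3 lev.py
```

```text
grip z 78.5 x -166.9 angle 0.3622237700409564Traceback (most recent call last):
  File "lev.py", line 9, in <module>
    print("tile top",len(q),np.round(np.percentile(q,[2,50,98],axis=0),1).tolist())
                                     ~~~~~~~~~~~~~^^^^^^^^^^^^^^^^^^^^
    return _quantile_unchecked(
        a, q, axis, out, overwrite_input, method, keepdims, weights)
    return _ureduce(a,
                    func=_quantile_ureduce_func,
    ...<5 lines>...
                    overwrite_input=overwrite_input,
                    method=method)
    r = func(a, **kwargs)
    result = _quantile(arr,
                       quantiles=q,
    ...<2 lines>...
                       out=out,
                       weights=wgt)
    slices_having_nans = np.isnan(arr[-1, ...])
                                  ~~~^^^^^^^^^
IndexError: index -1 is out of bounds for axis 0 with size 0
```

Converted, 22 mm / 1000 = 0.022, 20 mm / 1000 = 0.02.

Request:
servo_tool --fingers '[1,1,1,1,1,1,1]' --xyz '[[0,0,0.004],[0,0,0.008],[0,0,0.012],[0,0,0.016],[0,0,0.02],[0,0,0.022],[0,0,0.022]]' --dr '[[0,0,0],[0,0,0],[0,0,0],[0,0,0],[0,0,0],[0,0,0],[0,0,0]]'

```text
time: 14.9
tool_pos: [451.3, 63.0, 33.3]
eef_rot: [[0.961, 0.278, 0.001], [0.278, -0.961, -0.002], [0.001, 0.002, -1.0]]
force: [-0.6, -3.3, 10.4]
grip_width: -0.0
gripper_force: 4.8
```

```bash
sed -i 's/^q=L\[(h>100.*/c=read_camera("scene");W=cloud(c);h,s,v=cv2.cvtColor(c["image"],cv2.COLOR_RGB2HSV).astype(int).transpose(2,0,1);p=W[...,:2]-[495.6,-93.0];L=np.dstack([p@X,p@Y,W[...,2]])\n&/' lev.py; python3 lev.py
```

```text
grip z 125.4 x -163.1 angle -0.09465954779947056
tile top 91 [[-3.9, -40.0, 99.3], [-0.1, -7.3, 101.8], [3.5, 36.6, 103.8]]
t 15.0 pos [451.3  63.1  33.4] F [-0.7 -4.  10.3] q [-0.01  0.39  1.99 -0.    0.75  1.28] w 0.0027088383352869543
xyz [-0.8, -0.1, 6.4] dr [0.002, -0.001, 0.001]
```

```bash
sed -i 's/(L\[...,2\]<135)/(L[...,2]<80)/' lev.py; python3 lev.py
```

```text
grip z 57.2 x -164.0 angle 0.5680730873389919
tile top 92 [[-3.9, -38.6, 98.5], [0.3, -6.4, 102.0], [4.2, 35.6, 104.5]]
t 15.1 pos [451.3  63.1  33.4] F [-2.  -3.2  9.9] q [-0.01  0.39  1.99 -0.    0.75  1.28] w -0.0014171758296560885
xyz [-0.7, -0.0, 6.4] dr [0.002, -0.001, 0.001]
```

Converted, 3 mm / 1000 = 0.003, 1.5 mm / 1000 = 0.0015.

Request:
servo_tool --fingers '[1,1,1,1,1,1]' --xyz '[[0,0,0.0015],[0,0,0.003],[0,0,0.003],[0,0,0.003],[0,0,0.003],[0,0,0.003]]' --dr '[[0,0,0],[0,0,0],[0,0,0],[0,0,0],[0,0,0],[0,0,0]]'

```text
time: 15.7
tool_pos: [451.5, 62.7, 30.7]
eef_rot: [[0.96, 0.278, 0.002], [0.278, -0.96, -0.002], [0.001, 0.003, -1.0]]
force: [-1.3, -5.5, 12.0]
grip_width: -0.003
gripper_force: 6.3
```

```bash
python3 lev.py
python3 - <<'E'
from h import *
c=read_camera("scene");w=read_camera("wrist")
a=cv2.resize(c["image"][130:330,170:390],(400,364));b=cv2.resize(w["image"],(400,300))
cv2.imwrite("pics/w9.png",np.hstack([a[:300],b])[...,::-1])
E
```

```text
grip z 54.6 x -163.2 angle 0.5938261974356285
tile top 96 [[-4.3, -38.3, 98.6], [0.2, -7.4, 101.6], [3.6, 37.0, 105.0]]
t 15.8 pos [451.5  62.6  30.7] F [-0.9 -6.4 11.5] q [-0.01  0.4   1.99 -0.    0.75  1.28] w 0.0036125750032804074
xyz [-0.8, -0.5, 3.7] dr [0.003, -0.001, 0.001]
```

View pics/w9.png

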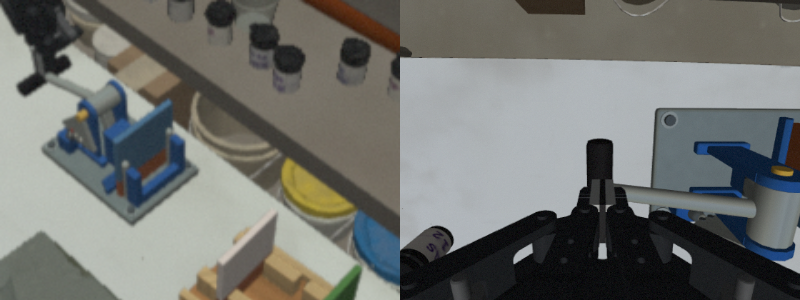

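The tile stands upright against the uprights, and the fingers hold the lever at about 0.59 rad with 12 N. I'm handing in.

```bash
python3 -c "
from rig import sign_off
print(sign_off())"
```

```text
the job is handed in; nothing more can be done
None
```

Job handed in, verdict not shown: the blue tile stands upright and released in the groove, with the lever held in the third click (about 0.59 rad by camera, 12 N); the first grasp closed above the tile because the real fingertips are about 36 mm short of the reported TCP, so I corrected for that and regripped.

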